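# Balance the bread show board on its display riser

## Robot

A 6-joint arm with a two-finger parallel gripper is mounted at the origin on the work surface. World frame = base frame: x ahead of the robot, y to its left, z up, the work surface at z = 0. Lengths are in mm, angles in rad, forces in N, time in s.
With the tool pointing down it reaches from about 275 to 1000 mm from the base axis. Payload 8.4 kg.
Tool frame: the origin (TCP) lies midway between the tips of the shut fingers; the grasp point (between the pads) lies 19 mm behind it; z points along the fingers, y is the line along which they close (so a half turn about z gives the same grasp; the last joint's range is limited). The gripper opens to 85 mm and grips with 20 to 120 N. Pads are 22 mm wide; open, the fingers measure 114 mm over their backs; the gripper's body (76 mm by 85 mm) begins 54 mm behind the grasp point. The pads swing forward as they close: fully open they stand 13 mm farther back than shut.
Start: joints at [1.183, 0.353, 1.633, -0, 1.155, -0.002], TCP at [235.187, 579.064, 231.281] pointing down, gripper open.
Joint ranges: [-2.63, 2.63], [-0.92, 2.1], [0.06, 2.66], [-1.3, 4.44], [0, 2.69], [-3.02, 3.02]. Speed limits (rad/s): [2.22, 2.22, 2.79, 3.14, 3.14, 3.14].

## Interface

Orientations are given as [roll, pitch, yaw] about the fixed x, y, z axes, in that order (R = Rz(yaw) Ry(pitch) Rx(roll)).
In Python, from rig import monitor, imaging, r gives the robot as it stands.
- The arm moves only by the tool drive_tool, never from a script. Its argument "plan" is a list of rows, each an object of numbers: "x", "y", "z": the shift along the tool's x, y, z in units of 50 mm (1.0 is 50 mm); "ax", "ay", "az": the turn, a rotation vector about the tool's x, y, z in units of 6 degrees (1.0 is 6 degrees); "hand": the finger opening in mm, from 0 to 85.4. In form: [{"x": .., "y": .., "z": .., "ax": .., "ay": .., "az": .., "hand": ..}, ...]. A call has 1 to 8 rows; each row is the pose to reach, as a shift and turn from the pose commanded when the call began, along the tool's axes at that moment; what a row does not reach only later rows make up. A row lasts 1/10 s, in which the tool goes at most 50 mm and 8.59 degrees, less where a joint would pass 70% of its speed; a pose out of reach is approached as far as the arm can. A call with a gripper value outside its range is refused whole. The fingers move at their own pace and stop on an object; "grip_force" is the grip in N (left out, the last holds). Time passes only in rows, so rows that repeat a pose let the fingers close. It gives the time, the measured TCP pose, the force, the opening and the grip force at its end, in the units of the state.
- monitor.sense(): the state, without advancing time (a new reading comes with each control period).
- imaging.grab_frame(name): name is "side" or "top"; returns the picture (480x640x3 uint8, red, green, blue); there is no depth.
- imaging.camera_info(name): a dict with "mtx" (3x3 intrinsics, pixels), "R" (3x3) and "t" (3): a world point X has camera coordinates R X + t. Camera axes: x right, y down, z forward; pixel columns grow to the right and rows downward; lengths in mm; the calibration is good to about 2 mm. A picture is of the moment at which its call begins. camera_info takes no time and is no camera call.
- r.sign_off(): hands the job in; it is judged then, once.
The state is a dict: "clock": time; "qpos": joint angles; "qvel": joint speeds; "joint_efforts": joint torques, N m; "eef_pos": TCP position; "tcp_rot": TCP orientation; "contact_force": force on the tool from outside, world axes, zero at the start; "wrist_torque": the same for the moment, N m; "opening": opening from 0.0 (shut) to 1.0 (fully open); "grasp_force": force on a finger pad.
Only numpy, scipy, OpenCV 4.12 (cv2) and the standard library are available. Lean on these libraries where they do the work, as an engineer would, in place of code of your own. Each camera call takes 0.05 s, during which the arm holds its last target. There are 200 camera calls.

## Task

Dress the counter: pick up the long wooden show board with the display bread on it and set it squarely across the narrow top edge of the steel riser, so that it balances there by itself, level and still. The breads' weights are not known, so keep hold of the board and feel for its balance point as you ease it along the edge; let go only once it balances - neither end may drop onto the counter, and do not press it hard onto the edge. Leave everything else on the counter where it is.

Things in the scene. Friction and masses are not known exactly. Their poses are not given: they have to be found in the camera images.
- board_middle (a point): Show board: long narrow paddle of pale wood, 15 mm thick, loose, flat on the counter. Point: middle of its blade, 7.5 mm above the underside. x runs from handle to blade tip, z up. Blade 400 mm long (x -200 to +200 mm), 62 mm wide (y +-31 mm); handle 34 mm wide, on to x = -312 mm. Take it by its long sides on the bare stretch between the breads (x -60 to +55 mm).
- show_board: The same board with its breads; origin at the blade's middle on the underside, same axes. The breads may each be hollow or solid, so the weights are not known: the whole weighs 0.34 to 0.87 kg and its centre of mass lies on the board's centre line somewhere between x = -60 and +52 mm.
- loaf_middle (a point): Middle of the long loaf, 130 x 52 x 39 mm high, fixed on the board's top towards the blade's tip (board x +60 to +190 mm; its top 54 mm above the board's underside). Not to be taken off.
- rolls_middle (a point): Mid-point between the two round rolls, each 52 mm across and 34 mm high, fixed on the board's top towards the handle (board x -175 to -65 mm; tops 49 mm above the underside). Not to be taken off.
- tip_end (a point): End of the blade's tip: on the board's underside, board x = +200 mm. The counter's top is z = 0.
- handle_end (a point): End of the handle: on the board's underside, board x = -312 mm.
- riser_edge (a point): Display riser of dark steel, fixed to the counter: foot plate 160 x 80 x 8 mm, one upright flat bar with a rubber-capped flat top edge. Point: centre of that edge, 90 mm above the counter. The edge is 50 mm long (along y) and 12 mm wide (along x). The board must lie with its length along this x, either way round; it stays level by itself only if its centre of mass is over the 12 mm edge.
- riser: The same riser; origin at the centre of the underside of its foot plate, 90 mm below the edge; same axes. Its rubber cap yields slightly (under 2 mm), so a board let go level and in balance may rock a little for a second or two before it is still.
- cup: White espresso cup, 72 mm across, 50 mm high, loose; origin at the centre of its underside. Bystander.
- plate: White plate, 140 mm across, 18 mm high, loose; origin at the centre of its underside. Bystander.
- juice: Juice bottle, 62 mm across, 170 mm high, loose; origin at the centre of its underside. Bystander.
- jam: Jam jar, 72 mm across, 90 mm high, loose; origin at the centre of its underside. Bystander.
- sugar: Steel sugar tin, 72 mm across, 110 mm high, loose; origin at the centre of its underside. Bystander.
- bread_knife: Bread knife, 300 mm long, 18 mm high, lying loose; its length along x; origin under its middle. Bystander.
- tongs: Steel pastry tongs, 240 mm long, 24 mm high, lying loose; their length along x; origin under their middle. Bystander.
Not all that is in view belongs to the job. Leave any blue or green look-alike of the riser alone.

How it is judged (in metres and radians):
On the way:
1. the board, still held, lies on the riser's edge with both ends off the counter (contact force between show_board and riser above 0.5 N and contact force between show_board and the fingers above 1 N and height (world z) of each of tip_end, handle_end above 0.02 m), for 0.2 s.
At the end, for the whole second after the job is handed in: The show board rests by itself on the riser's top edge alone, released and at rest, level within 0.06 rad, its length within 0.2 rad of square across the edge, its underside within 10 mm of the edge's height, both ends clear of the counter by 20 mm or more, not touched by the fingers (angle between show_board's own z axis and vertical below 0.06 rad and z of show_board in the frame of riser_edge between -0.01 and 0.01 m and angle between the x axis of show_board and the x axis of riser, either way round below 0.2 rad and contact force between show_board and riser above 1 N and contact force between show_board and the fingers below 0.1 N and linear speed of show_board below 0.01 m/s and angular speed of show_board below 0.05 rad/s and height (world z) of each of tip_end, handle_end above 0.02 m).
It fails at once if an end of the board drops to the counter while the board lies on the riser (contact force between show_board and riser above 0.3 N and height (world z) of any of tip_end, handle_end below 0.02 m).
It fails at once if the board is pressed onto the riser with more than 40 N (contact force between show_board and riser above 40 N).
It fails at once if a bystander is pushed more than 20 mm (distance of any of cup, plate, juice, jam, sugar, bread_knife, tongs from where it was at the start of the episode above 0.02 m).
It also fails if it takes over 72 s, if anything falls off the work surface, if the arm or the gripper's body presses on something with over 40 N, if the wrist force passes 120 N, or if a joint passes its speed limit or range.

## Working session

There is one attempt and no reset: what is moved stays moved. The work goes in short steps, Python scripts to look and compute and a tool call to move; the robot and the scene stay as the last step left them, time stands still between calls to the robot, and variables do not carry over. Pictures are saved under pics/ and viewed, at most 10 in all, crops included, and the job is handed in when it is done.

Besides the shell and the picture viewer there is one more tool, called after "Emit:" by a JSON object that holds its "method" and its "body", one argument or row to a line. drive_tool: Moves the arm, as the interface text tells. Its arguments: {"type":"object","properties":{"plan":{"type":"array","items":{"type":"object","properties":{"x":{"type":"number"},"y":{"type":"number"},"z":{"type":"number"},"ax":{"type":"number"},"ay":{"type":"number"},"az":{"type":"number"},"hand":{"type":"number"}}}},"grip_force":{"type":"number"}},"required":["plan"]}

```bash
mkdir -p pics; ls; python3 - <<'E'
from rig import monitor, imaging, r
import cv2
for n in("top","side"):
    im=imaging.grab_frame(n); cv2.imwrite(f"pics/{n}0.png",im[:,:,::-1])
    c=imaging.camera_info(n); print(n,c)
print(monitor.sense())
E
```

```text
pics
top {'mtx': array([[608.71138107,   0.        , 322.04082306],
       [  0.        , 608.71138107, 235.9586491 ],
       [  0.        ,   0.        ,   1.        ]]), 'R': array([[-2.43580325e-02, -9.99699256e-01, -2.84305963e-03],
       [-9.93934317e-01,  2.45224537e-02, -1.07206451e-01],
       [ 1.07243928e-01,  2.14476313e-04, -9.94232716e-01]]), 't': array([ -25.49273764,  520.56380648, 1770.83974302])}
side {'mtx': array([[616.52089251,   0.        , 326.20001198],
       [  0.        , 616.52089251, 233.17753487],
       [  0.        ,   0.        ,   1.        ]]), 'R': array([[ 0.84062283, -0.54159541,  0.00525931],
       [-0.2984534 , -0.47129585, -0.82994324],
       [ 0.45197214,  0.69609958, -0.55782305]]), 't': array([-459.18281447,  214.06144996, 1466.13258846])}
{'clock': 0.1, 'qpos': array([ 1.18259817e+00,  3.53602277e-01,  1.63408981e+00, -5.22936124e-06,
        1.15519103e+00, -2.40870992e-03]), 'qvel': array([ 0.00051489, -0.00142356, -0.00167962,  0.00050881, -0.00123955,
       -0.00018325]), 'joint_efforts': array([-1.20411649e-03, -6.06353402e+01, -3.42818427e+01, -3.55473151e-05,
        3.94940522e-03,  1.09647630e-05]), 'eef_pos': array([235.02025605, 578.65011891, 230.60928934]), 'tcp_rot': array([-3.14030219e+00,  1.67312476e-06,  2.75580532e+00]), 'contact_force': array([ 0.77706931,  0.16447206, -0.53486794]), 'wrist_torque': array([0.03995081, 0.01400333, 0.03536631]), 'grasp_force': 0.0, 'opening': 0.9970579751409495}
```

View pics/top0.png

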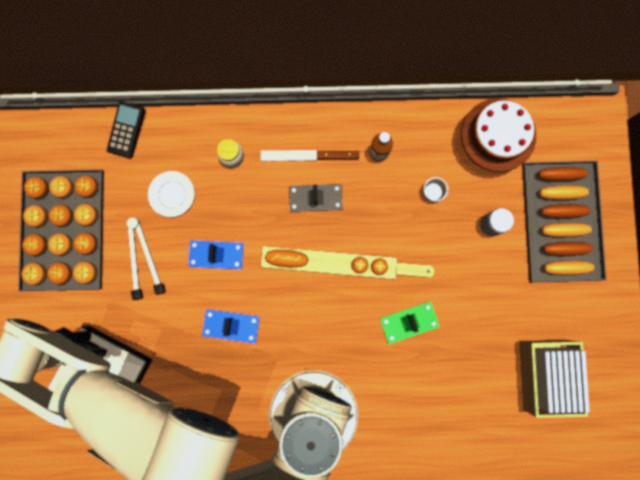

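View pics/side0.png

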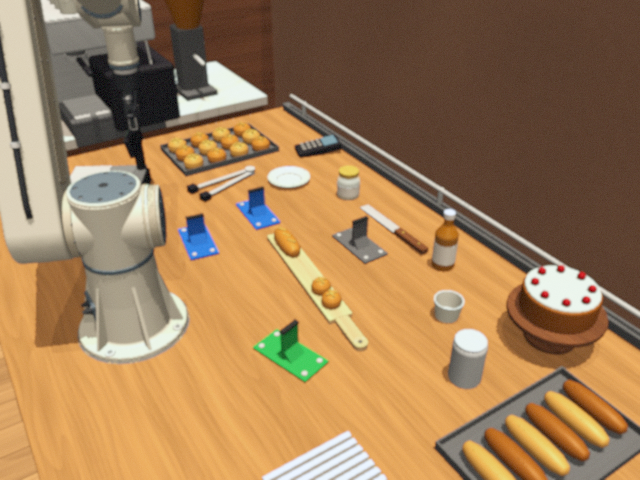

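The top view shows the board with its tip at about (263,257) and handle end at (433,271). The dark riser is at (316,197), the knife lies above it, and the bottle is at (381,147). The blue and green risers are decoys. I'll crop in closer.

```bash
python3 - <<'E'
import cv2
im=cv2.imread("pics/top0.png")
cv2.imwrite("pics/crop.png",cv2.resize(im[145:295,250:450],None,fx=4,fy=4,interpolation=cv2.INTER_CUBIC))
E
```

```text
(no output)
```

View pics/crop.png

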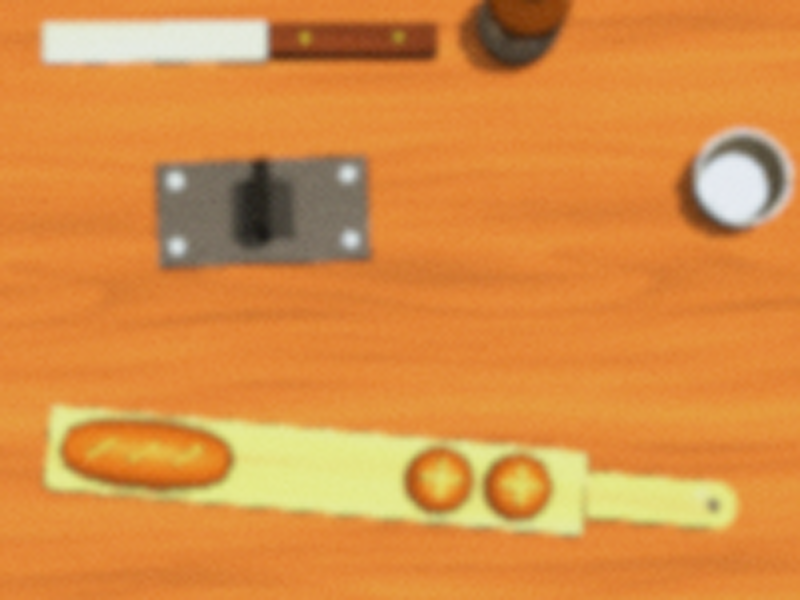

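In the crop, the blade corners are (52,406), (46,490), (587,452) and (582,535), with the handle end at (738,506). The riser plate corners are (158,165), (366,156), (370,258) and (163,268).

```bash
cat > h.py <<'E'
import numpy as np
from scipy.spatial.transform import Rotation as Ro
from rig import imaging
def ray(n,p,z):
    c=imaging.camera_info(n); R=np.array(c["R"]);t=np.array(c["t"])
    d=R.T@np.linalg.solve(c["mtx"],[p[0],p[1],1]); o=-R.T@t
    return o+d*(z-o[2])/d[2]
def proj(n,X):
    c=imaging.camera_info(n); q=c["mtx"]@(c["R"]@np.array(X)+c["t"]); return q[:2]/q[2]
E
python3 - <<'E'
from h import *
from rig import monitor
f=lambda u,v,z:ray("top",(u/4+250-.375,v/4+145-.375),z)
B=[f(*p,15) for p in((52,406),(46,490),(582,535),(587,452))]
H=f(738,506,15); tip=(B[0]+B[1])/2; bu=(B[2]+B[3])/2
print("mid",(tip+bu)/2,"len",np.linalg.norm(tip-bu),"wid",np.linalg.norm(B[0]-B[1]),"tot",np.linalg.norm(tip-H),"ang",np.arctan2(*(tip-H)[[1,0]]))
P=[f(*p,8) for p in((158,165),(366,156),(370,258),(163,268))]
print("riser",np.mean(P,0),np.linalg.norm(P[0]-P[1]),np.linalg.norm(P[1]-P[2]),"ang",np.arctan2(*(P[0]-P[1]+P[3]-P[2])[[1,0]]))
e=[f(261,160,90),f(258,240,90)]; print(e)
c=np.mean(P,0);c[2]=90;print("edge expected px",proj("top",c),proj("side",c))
s=monitor.sense();print(s["eef_pos"],s["tcp_rot"]);print(Ro.from_euler("xyz",s["tcp_rot"]).as_matrix().round(3))
E
```

```text
mid [442.26601739 -56.12931027  15.        ] len 397.99967570726045 wid 62.54230907239755 tot 511.6744138563753 ang 1.4620538211343599
riser [638.64869327 -21.96674823   8.        ] 156.9501949434025 77.76562946277569 ang 1.59226776819049
[array([662.19093811, -21.25556265,  90.        ]), array([604.02641265, -17.75973121,  90.        ])]
edge expected px [315.31146407 192.68472939] [359.06465952 218.25528851]
[235.02025605 578.65011891 230.60928934] [-3.14030219e+00  1.67312476e-06  2.75580532e+00]
[[-0.927  0.376 -0.   ]
 [ 0.376  0.927 -0.001]
 [-0.    -0.001 -1.   ]]
```

Sizes agree with those given: blade 398x62.5 mm, total 512, plate 157x78. Now moving above the board's middle.

Emit:
{"method": "drive_tool", "body": {
  "plan": [
    {"x": -8.62,"y": -10.21,"z": 2.0,"az": 12.35,"hand": 85},
    {"x": -8.62,"y": -10.21,"z": 2.0,"az": 12.35,"hand": 85},
    {"x": -8.62,"y": -10.21,"z": 2.0,"az": 12.35,"hand": 85},
    {"x": -8.62,"y": -10.21,"z": 2.0,"az": 12.35,"hand": 85},
    {"x": -8.62,"y": -10.21,"z": 2.0,"az": 12.35,"hand": 85},
    {"x": -8.62,"y": -10.21,"z": 2.0,"az": 12.35,"hand": 85},
    {"x": -8.62,"y": -10.21,"z": 2.0,"az": 12.35,"hand": 85},
    {"x": -8.62,"y": -10.21,"z": 2.0,"az": 12.35,"hand": 85}
  ]
}}

```text
invalid input
```

Emit:
{"method": "drive_tool", "body": {
  "plan": [
    {"x": -0.86,"y": -1.02,"z": 0.2,"ax": 0,"ay": 0,"az": 1.2,"hand": 85},
    {"x": -1.72,"y": -2.04,"z": 0.4,"ax": 0,"ay": 0,"az": 2.4,"hand": 85},
    {"x": -2.58,"y": -3.06,"z": 0.6,"ax": 0,"ay": 0,"az": 3.6,"hand": 85},
    {"x": -3.44,"y": -4.08,"z": 0.8,"ax": 0,"ay": 0,"az": 4.8,"hand": 85},
    {"x": -4.3,"y": -5.1,"z": 1.0,"ax": 0,"ay": 0,"az": 6.0,"hand": 85},
    {"x": -5.16,"y": -6.12,"z": 1.2,"ax": 0,"ay": 0,"az": 7.2,"hand": 85},
    {"x": -6.02,"y": -7.14,"z": 1.4,"ax": 0,"ay": 0,"az": 8.4,"hand": 85},
    {"x": -6.02,"y": -7.14,"z": 1.4,"ax": 0,"ay": 0,"az": 8.4,"hand": 85}
  ]
}}

```text
clock: 0.9
eef_pos: [357.7, 201.1, 171.7]
tcp_rot: [3.141, 0.0, 1.872]
contact_force: [1.1, -0.3, 0.7]
opening: 0.997
grasp_force: 0.0
```

```bash
cat >> h.py <<'E'
def rel(s,pos,yaw):
    R=Ro.from_euler("xyz",s["tcp_rot"]); T=Ro.from_euler("xyz",[np.pi,0,yaw])
    print("shift",(R.inv().apply(np.array(pos)-s["eef_pos"])/50).round(3),"turn",(np.degrees((R.inv()*T).as_rotvec())/6).round(3))
E
python3 - <<'E'
from h import *
from rig import monitor
s=monitor.sense(); print(s["eef_pos"],s["tcp_rot"])
rel(s,[442.3,-56.1,120],1.462)
E
```

```text
[357.68497789 201.05380073 171.74105543] [3.14128622e+00 3.28125108e-05 1.87227137e+00]
shift [-5.414  0.089  1.035] turn [ 3.000e-03 -0.000e+00  3.918e+00]
```

Emit:
{"method": "drive_tool", "body": {
  "plan": [
    {"x": -0.9,"y": 0.01,"z": 0.2,"ax": 0,"ay": 0,"az": 0.7,"hand": 85},
    {"x": -1.8,"y": 0.03,"z": 0.4,"ax": 0,"ay": 0,"az": 1.4,"hand": 85},
    {"x": -2.7,"y": 0.05,"z": 0.6,"ax": 0,"ay": 0,"az": 2.1,"hand": 85},
    {"x": -3.6,"y": 0.06,"z": 0.8,"ax": 0,"ay": 0,"az": 2.8,"hand": 85},
    {"x": -4.5,"y": 0.07,"z": 1.0,"ax": 0,"ay": 0,"az": 3.4,"hand": 85},
    {"x": -5.41,"y": 0.09,"z": 1.04,"ax": 0,"ay": 0,"az": 3.92,"hand": 85},
    {"x": -5.41,"y": 0.09,"z": 1.04,"ax": 0,"ay": 0,"az": 3.92,"hand": 85},
    {"x": -5.41,"y": 0.09,"z": 1.04,"ax": 0,"ay": 0,"az": 3.92,"hand": 85}
  ]
}}

```text
clock: 1.7
eef_pos: [442.9, -54.6, 119.6]
tcp_rot: [-3.141, -0.0, 1.463]
contact_force: [-0.3, 0.1, -0.4]
opening: 0.995
grasp_force: 0.0
```

```bash
python3 - <<'E'
from h import *
from rig import monitor
import cv2
im=imaging.grab_frame("side"); print(proj("side",(442,-56,15)))
cv2.imwrite("pics/s1.png",cv2.resize(im[180:360,200:410],None,fx=3.3,fy=3.3,interpolation=cv2.INTER_CUBIC)[:,:,::-1])
s=monitor.sense(); print(s["eef_pos"],s["tcp_rot"],s["contact_force"],s["wrist_torque"])
rel(s,[442.3,-56.1,20],1.462)
E
```

```text
[304.40471958 269.77841275]
[442.64580597 -53.64767972 119.67995178] [-3.14042511e+00 -2.48424193e-04  1.46494447e+00] [-0.16024552  0.38352904  0.47903257] [ 0.0124173  -0.05072356  0.00858458]
shift [-5.000e-02  1.000e-03  1.994e+00] turn [-0.011 -0.002  0.028]
```

View pics/s1.png

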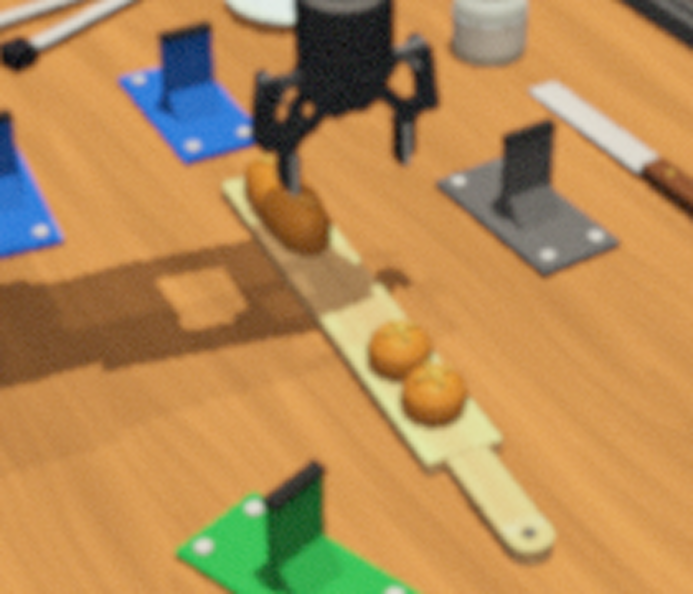

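Fingers straddle the bare stretch between loaf and rolls, aligned with the board. Now descending.

Emit:
{"method": "drive_tool", "body": {
  "plan": [
    {"x": -0.05,"y": 0,"z": 0.8,"ax": 0,"ay": 0,"az": 0.02,"hand": 85},
    {"x": -0.05,"y": 0,"z": 1.6,"ax": 0,"ay": 0,"az": 0.02,"hand": 85},
    {"x": -0.05,"y": 0,"z": 2.2,"ax": 0,"ay": 0,"az": 0.02,"hand": 85},
    {"x": -0.05,"y": 0,"z": 2.38,"ax": 0,"ay": 0,"az": 0.02,"hand": 80},
    {"x": -0.05,"y": 0,"z": 2.38,"ax": 0,"ay": 0,"az": 0.02,"hand": 72},
    {"x": -0.05,"y": 0,"z": 2.38,"ax": 0,"ay": 0,"az": 0.02,"hand": 68},
    {"x": -0.05,"y": 0,"z": 2.38,"ax": 0,"ay": 0,"az": 0.02,"hand": 68},
    {"x": -0.05,"y": 0,"z": 2.38,"ax": 0,"ay": 0,"az": 0.02,"hand": 68}
  ]
}}

```text
clock: 2.55
eef_pos: [443.9, -56.2, 2.2]
tcp_rot: [3.139, 0.0, 1.464]
contact_force: [0.8, -0.1, 0.6]
opening: 0.794
grasp_force: 0.0
```

Emit:
{"method": "drive_tool", "body": {
  "plan": [
    {"x": 0,"y": 0,"z": 0.02,"ax": 0,"ay": 0,"az": 0,"hand": 68},
    {"x": 0,"y": 0,"z": 0.04,"ax": 0,"ay": 0,"az": 0,"hand": 68},
    {"x": 0,"y": 0,"z": 0.06,"ax": 0,"ay": 0,"az": 0,"hand": 68},
    {"x": 0,"y": 0,"z": 0.06,"ax": 0,"ay": 0,"az": 0,"hand": 68}
  ]
}}

```text
clock: 2.95
eef_pos: [442.9, -56.2, -2.1]
tcp_rot: [-3.141, -0.0, 1.463]
contact_force: [0.0, 0.6, -0.1]
opening: 0.794
grasp_force: 0.0
```

Emit:
{"method": "drive_tool", "body": {
  "plan": [
    {"x": 0,"y": 0,"z": 0.02,"ax": 0,"ay": 0,"az": 0,"hand": 68},
    {"x": 0,"y": 0,"z": 0.04,"ax": 0,"ay": 0,"az": 0,"hand": 68},
    {"x": 0,"y": 0,"z": 0.04,"ax": 0,"ay": 0,"az": 0,"hand": 68}
  ]
}}

```text
clock: 3.25
eef_pos: [442.8, -56.2, -4.2]
tcp_rot: [-3.141, -0.0, 1.464]
contact_force: [-0.4, 0.8, -0.2]
opening: 0.798
grasp_force: 0.0
```

Emit:
{"method": "drive_tool", "body": {
  "plan": [
    {"x": 0,"y": 0,"z": 0,"ax": 0,"ay": 0,"az": 0,"hand": 55},
    {"x": 0,"y": 0,"z": 0,"ax": 0,"ay": 0,"az": 0,"hand": 55},
    {"x": 0,"y": 0,"z": 0,"ax": 0,"ay": 0,"az": 0,"hand": 55},
    {"x": 0,"y": 0,"z": 0,"ax": 0,"ay": 0,"az": 0,"hand": 55},
    {"x": 0,"y": 0,"z": 0,"ax": 0,"ay": 0,"az": 0,"hand": 55}
  ],
  "grip_force": 110
}}

```text
clock: 3.75
eef_pos: [442.9, -56.2, -3.3]
tcp_rot: [3.142, -0.0, 1.463]
contact_force: [-2.9, 0.1, 16.4]
opening: 0.697
grasp_force: 116.0
```

```bash
python3 - <<'E'
from h import *
from rig import monitor
S=[]
for i in range(6):
    imaging.grab_frame("side"); s=monitor.sense(); S.append(np.r_[s["contact_force"],s["wrist_torque"]])
print(np.mean(S,0).round(3),np.std(S,0).round(3),s["eef_pos"],s["grasp_force"],s["opening"],s["clock"])
E
```

```text
[-3.2490e+00 -1.2000e-02  1.5847e+01  9.2000e-02  6.5300e-01 -7.9000e-02] [0.429 0.372 0.461 0.031 0.03  0.029] [443.01615325 -56.21831399  -3.27708108] 116.03679656982422 0.6957656584465156 4.05
```

Emit:
{"method": "drive_tool", "body": {
  "plan": [
    {"x": 0,"y": 0,"z": -0.05,"ax": 0,"ay": 0,"az": 0,"hand": 55},
    {"x": 0,"y": 0,"z": -0.15,"ax": 0,"ay": 0,"az": 0,"hand": 55},
    {"x": 0,"y": 0,"z": -0.4,"ax": 0,"ay": 0,"az": 0,"hand": 55},
    {"x": 0,"y": 0,"z": -0.8,"ax": 0,"ay": 0,"az": 0,"hand": 55},
    {"x": 0,"y": 0,"z": -1.3,"ax": 0,"ay": 0,"az": 0,"hand": 55},
    {"x": 0,"y": 0,"z": -1.8,"ax": 0,"ay": 0,"az": 0,"hand": 55},
    {"x": 0,"y": 0,"z": -2.3,"ax": 0,"ay": 0,"az": 0,"hand": 55},
    {"x": 0,"y": 0,"z": -2.8,"ax": 0,"ay": 0,"az": 0,"hand": 55}
  ],
  "grip_force": 110
}}

```text
clock: 4.85
eef_pos: [442.3, -56.1, 137.5]
tcp_rot: [-3.141, 0.0, 1.464]
contact_force: [0.8, 0.0, -5.9]
opening: 0.692
grasp_force: 119.9
```

Emit:
{"method": "drive_tool", "body": {
  "plan": [
    {"x": 0,"y": 0,"z": -0.2,"ax": 0,"ay": 0,"az": 0,"hand": 55},
    {"x": 0,"y": 0,"z": -0.2,"ax": 0,"ay": 0,"az": 0,"hand": 55},
    {"x": 0,"y": 0,"z": -0.2,"ax": 0,"ay": 0,"az": 0,"hand": 55},
    {"x": 0,"y": 0,"z": -0.2,"ax": 0,"ay": 0,"az": 0,"hand": 55}
  ],
  "grip_force": 110
}}

```text
clock: 5.25
eef_pos: [441.9, -56.1, 144.8]
tcp_rot: [-3.139, -0.0, 1.464]
contact_force: [-0.0, -0.9, -6.6]
opening: 0.689
grasp_force: 120.0
```

```bash
cat >> h.py <<'E'
def feel(n=16):
    from rig import monitor
    S=[]
    for i in range(n):
        im=imaging.grab_frame("side"); s=monitor.sense(); S.append(np.r_[s["contact_force"],s["wrist_torque"]])
    print("F",np.mean(S,0)[:3].round(2),"M",np.mean(S,0)[3:].round(4),"sd",np.std(S,0).round(3)[[2,3]],s["eef_pos"].round(1),s["tcp_rot"].round(4),s["grasp_force"],s["clock"])
    return s,im,np.mean(S,0)
E
python3 - <<'E'
from h import *
import cv2
s,im,m=feel(16)
u=np.array([np.cos(1.463),np.sin(1.463),0])
print("arm along board", m[3]/m[2], -m[4]/m[2])
rel(s,[636,-21,150],1.592)
cv2.imwrite("pics/s2.png",cv2.resize(im[100:360,180:440],None,fx=2.3,fy=2.3,interpolation=cv2.INTER_CUBIC)[:,:,::-1])
E
```

```text
F [ 0.    0.03 -6.31] M [-0.2622  0.0323 -0.015 ] sd [0.507 0.029] [443.  -56.2 146. ] [3.1415 0.     1.4635] 119.97901439666748 6.05
arm along board 0.04158174365929661 0.005118464064910785
shift [ 1.113  3.763 -0.079] turn [ 1.000e-03  0.000e+00 -1.227e+00]
```

View pics/s2.png

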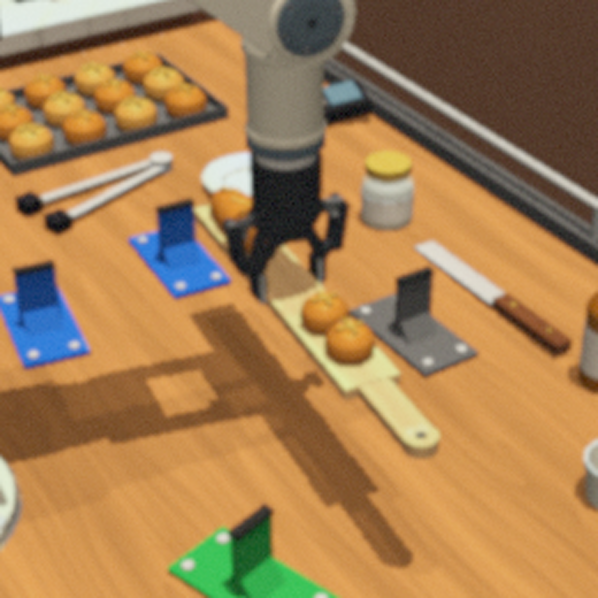

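The board is lifted and held, looking level. It weighs 6.3 N, and its centre of mass is 41.6 mm from the grasp towards the tip. I'll check level from the pixels (handle end about (368,291), tip corner about (267,190)) and check clearance to the neighbours.

```bash
python3 - <<'E'
from h import *
from rig import monitor
u=np.array([np.cos(1.463),np.sin(1.463),0]);w=np.array([-u[1],u[0],0]);c=np.array([443,-56.2,164])
for n,p in(("handle end",c-312*u),("tip near",c+200*u+31*w),("tip far",c+200*u-31*w),("butt near",c-200*u+31*w)): print(n,proj("side",p))
for n,p,z in(("cup",(434,190),40),("bottle",(380,152),30),("tin",(500,221),110)): print(n,ray("top",p,z))
s=monitor.sense(); rel(s,[637,-62.6,150],1.592)
E
```

```text
handle end [366.03284624 293.86843728]
tip near [262.4925201  188.83206362]
tip far [283.52000416 183.89296712]
butt near [329.06804009 269.01407811]
cup [ 646.99371708 -372.61802109   40.        ]
bottle [ 768.15327197 -217.96631795   30.        ]
tin [ 541.0186544  -541.81378603  110.        ]
shift [ 0.288  3.871 -0.079] turn [ 1.000e-03  0.000e+00 -1.227e+00]
```

Level to within a few mm. Carrying it over the riser.

Emit:
{"method": "drive_tool", "body": {
  "plan": [
    {"x": 0.02,"y": 0.3,"z": -0.08,"ax": 0,"ay": 0,"az": -0.1,"hand": 55},
    {"x": 0.08,"y": 0.9,"z": -0.08,"ax": 0,"ay": 0,"az": -0.3,"hand": 55},
    {"x": 0.13,"y": 1.6,"z": -0.08,"ax": 0,"ay": 0,"az": -0.5,"hand": 55},
    {"x": 0.18,"y": 2.3,"z": -0.08,"ax": 0,"ay": 0,"az": -0.75,"hand": 55},
    {"x": 0.23,"y": 3.0,"z": -0.08,"ax": 0,"ay": 0,"az": -1.0,"hand": 55},
    {"x": 0.26,"y": 3.5,"z": -0.08,"ax": 0,"ay": 0,"az": -1.15,"hand": 55},
    {"x": 0.28,"y": 3.77,"z": -0.08,"ax": 0,"ay": 0,"az": -1.23,"hand": 55},
    {"x": 0.29,"y": 3.87,"z": -0.08,"ax": 0,"ay": 0,"az": -1.23,"hand": 55}
  ]
}}

```text
clock: 6.85
eef_pos: [638.2, -62.5, 149.5]
tcp_rot: [3.141, 0.0, 1.593]
contact_force: [0.3, -1.0, -7.0]
opening: 0.693
grasp_force: 120.1
```

Emit:
{"method": "drive_tool", "body": {
  "plan": [
    {"x": 0,"y": 0,"z": 0.2,"ax": 0,"ay": 0,"az": 0,"hand": 55},
    {"x": 0,"y": 0,"z": 0.5,"ax": 0,"ay": 0,"az": 0,"hand": 55},
    {"x": 0,"y": 0,"z": 0.8,"ax": 0,"ay": 0,"az": 0,"hand": 55},
    {"x": 0,"y": 0,"z": 0.9,"ax": 0,"ay": 0,"az": 0,"hand": 55},
    {"x": 0,"y": 0,"z": 0.9,"ax": 0,"ay": 0,"az": 0,"hand": 55},
    {"x": 0,"y": 0,"z": 0.9,"ax": 0,"ay": 0,"az": 0,"hand": 55}
  ]
}}

```text
clock: 7.45
eef_pos: [636.9, -62.5, 105.0]
tcp_rot: [-3.142, -0.0, 1.592]
contact_force: [0.4, -0.7, -6.7]
opening: 0.693
grasp_force: 120.0
```

```bash
python3 - <<'E'
from h import *
import cv2
s,im,m=feel(12)
print("arm", m[3]/m[2], -m[4]/m[2])
rel(s,[637,-62.6,90],1.592)
cv2.imwrite("pics/s3.png",cv2.resize(im[120:360,240:480],None,fx=2.5,fy=2.5,interpolation=cv2.INTER_CUBIC)[:,:,::-1])
E
```

```text
F [-0.04  0.13 -6.28] M [-0.2603 -0.0025  0.0184] sd [0.59 0.04] [636.9 -62.5 105. ] [3.1416 0.     1.5924] 119.99571919441223 8.05
arm 0.041446468963659285 -0.0004037958923658559
shift [-0.002  0.002  0.3  ] turn [0.    0.    0.004]
```

View pics/s3.png

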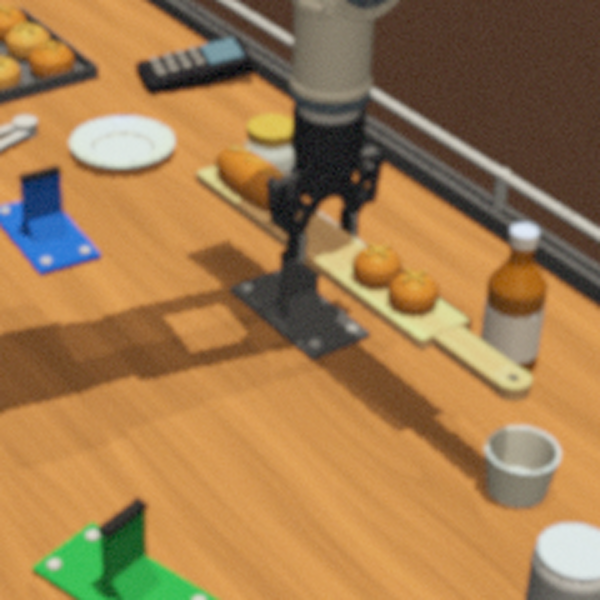

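The board hangs level above the riser, the fingers are clear of the upright, and the cup is below the handle end. The balance arm is confirmed at 41.4 mm. Easing down.

Emit:
{"method": "drive_tool", "body": {
  "plan": [
    {"x": 0,"y": 0,"z": 0.1,"ax": 0,"ay": 0,"az": 0,"hand": 55},
    {"x": 0,"y": 0,"z": 0.2,"ax": 0,"ay": 0,"az": 0,"hand": 55},
    {"x": 0,"y": 0,"z": 0.26,"ax": 0,"ay": 0,"az": 0,"hand": 55},
    {"x": 0,"y": 0,"z": 0.28,"ax": 0,"ay": 0,"az": 0,"hand": 55},
    {"x": 0,"y": 0,"z": 0.3,"ax": 0,"ay": 0,"az": 0,"hand": 55},
    {"x": 0,"y": 0,"z": 0.3,"ax": 0,"ay": 0,"az": 0,"hand": 55}
  ]
}}

```text
clock: 8.65
eef_pos: [636.9, -62.5, 89.9]
tcp_rot: [-3.141, -0.0, 1.592]
contact_force: [-0.4, -0.3, -5.4]
opening: 0.691
grasp_force: 120.2
```

Emit:
{"method": "drive_tool", "body": {
  "plan": [
    {"x": 0,"y": 0,"z": 0.01,"ax": 0,"ay": 0,"az": 0,"hand": 55},
    {"x": 0,"y": 0,"z": 0.02,"ax": 0,"ay": 0,"az": 0,"hand": 55},
    {"x": 0,"y": 0,"z": 0.02,"ax": 0,"ay": 0,"az": 0,"hand": 55}
  ]
}}

```text
clock: 8.95
eef_pos: [637.0, -62.5, 89.0]
tcp_rot: [3.142, 0.0, 1.592]
contact_force: [0.3, 0.1, -6.4]
opening: 0.693
grasp_force: 120.2
```

Emit:
{"method": "drive_tool", "body": {
  "plan": [
    {"x": 0,"y": 0,"z": 0.01,"ax": 0,"ay": 0,"az": 0,"hand": 55},
    {"x": 0,"y": 0,"z": 0.02,"ax": 0,"ay": 0,"az": 0,"hand": 55},
    {"x": 0,"y": 0,"z": 0.02,"ax": 0,"ay": 0,"az": 0,"hand": 55}
  ]
}}

```text
clock: 9.25
eef_pos: [636.9, -62.5, 87.9]
tcp_rot: [-3.141, -0.0, 1.592]
contact_force: [-0.6, 1.0, -6.1]
opening: 0.693
grasp_force: 120.2
```

Emit:
{"method": "drive_tool", "body": {
  "plan": [
    {"x": 0,"y": 0,"z": 0.01,"ax": 0,"ay": 0,"az": 0,"hand": 55},
    {"x": 0,"y": 0,"z": 0.02,"ax": 0,"ay": 0,"az": 0,"hand": 55},
    {"x": 0,"y": 0,"z": 0.02,"ax": 0,"ay": 0,"az": 0,"hand": 55}
  ]
}}

```text
clock: 9.55
eef_pos: [637.0, -62.5, 87.2]
tcp_rot: [3.141, 0.0, 1.592]
contact_force: [-0.5, -0.4, -4.6]
opening: 0.692
grasp_force: 120.4
```

Emit:
{"method": "drive_tool", "body": {
  "plan": [
    {"x": 0,"y": 0,"z": 0.01,"ax": 0,"ay": 0,"az": 0,"hand": 55},
    {"x": 0,"y": 0,"z": 0.01,"ax": 0,"ay": 0,"az": 0,"hand": 55},
    {"x": 0,"y": 0,"z": 0.01,"ax": 0,"ay": 0,"az": 0,"hand": 55}
  ]
}}

```text
clock: 9.85
eef_pos: [637.0, -62.6, 86.8]
tcp_rot: [3.141, 0.0, 1.592]
contact_force: [-2.4, -1.0, 0.7]
opening: 0.696
grasp_force: 120.8
```

Emit:
{"method": "drive_tool", "body": {
  "plan": [
    {"x": 0,"y": 0,"z": 0.01,"ax": 0,"ay": 0,"az": 0,"hand": 55},
    {"x": 0,"y": 0,"z": 0.01,"ax": 0,"ay": 0,"az": 0,"hand": 55},
    {"x": 0,"y": 0,"z": 0.01,"ax": 0,"ay": 0,"az": 0,"hand": 55}
  ]
}}

```text
clock: 10.15
eef_pos: [637.0, -62.7, 86.5]
tcp_rot: [3.141, 0.0, 1.592]
contact_force: [-2.7, -1.5, 6.5]
opening: 0.695
grasp_force: 121.5
```

```bash
python3 - <<'E'
from h import *
s,im,m=feel(12)
N=m[2]+6.3
print("riser N",N,"edge contact at (mm from TCP)",1e3*(m[3]+0.261)/N)
E
```

```text
F [-4.06 -1.85  5.68] M [-0.1322  0.637   0.1344] sd [0.245 0.03 ] [637.  -62.7  86.5] [3.1413e+00 2.0000e-04 1.5924e+00] 121.48805379867554 10.75
riser N 11.977456462146925 edge contact at (mm from TCP) 10.755462277999749
```

Emit:
{"method": "drive_tool", "body": {
  "plan": [
    {"x": 0,"y": 0,"z": -0.01,"ax": 0,"ay": 0,"az": 0,"hand": 55},
    {"x": 0,"y": 0,"z": -0.01,"ax": 0,"ay": 0,"az": 0,"hand": 55},
    {"x": 0,"y": 0,"z": -0.01,"ax": 0,"ay": 0,"az": 0,"hand": 55}
  ]
}}

```text
clock: 11.05
eef_pos: [637.0, -62.6, 86.6]
tcp_rot: [3.141, 0.0, 1.592]
contact_force: [-3.3, -2.5, 3.8]
opening: 0.694
grasp_force: 121.2
```

```bash
cat >> h.py <<'E'
def contact(m,h=.16):
    F=m[:3]+[0,0,6.3]; M=m[3:]-[-.261,0,0]
    print("N",F[2].round(2),"ry mm",(1e3*(M[0]-h*F[1])/F[2]).round(1),"rx mm",(-1e3*(M[1]+h*F[0])/F[2]).round(1), "total moment at TCP about x", (m[3]-h*m[1]).round(4))
E
python3 - <<'E'
from h import *
s,im,m=feel(16); contact(m)
E
```

```text
F [-3.17 -3.28  4.4 ] M [-0.3897  0.4571  0.0885] sd [0.596 0.071] [637.  -62.6  86.6] [3.1413e+00 1.0000e-04 1.5924e+00] 121.27575159072876 11.85
N 10.7 ry mm 37.0 rx mm 4.7 total moment at TCP about x 0.1353
```

Emit:
{"method": "drive_tool", "body": {
  "plan": [
    {"x": 0,"y": 0,"z": -0.01,"ax": 0,"ay": 0,"az": 0,"hand": 55},
    {"x": 0,"y": 0,"z": -0.01,"ax": 0,"ay": 0,"az": 0,"hand": 55},
    {"x": 0,"y": 0,"z": -0.01,"ax": 0,"ay": 0,"az": 0,"hand": 55}
  ]
}}

```text
clock: 12.15
eef_pos: [637.0, -62.5, 86.8]
tcp_rot: [3.141, 0.0, 1.592]
contact_force: [-1.1, -4.4, 0.7]
opening: 0.688
grasp_force: 121.0
```

```bash
python3 - <<'E'
from h import *
s,im,m=feel(16); contact(m)
E
```

```text
F [-0.31 -3.98 -0.15] M [-0.6707  0.0382  0.0175] sd [0.609 0.038] [637.  -62.5  87. ] [3.1415 0.     1.5924] 120.84604740142822 12.95
N 6.15 ry mm 36.8 rx mm 1.9 total moment at TCP about x -0.0346
```

Emit:
{"method": "drive_tool", "body": {
  "plan": [
    {"x": 0,"y": 0,"z": -0.06,"ax": 0,"ay": 0,"az": 0,"hand": 55},
    {"x": 0,"y": 0,"z": -0.06,"ax": 0,"ay": -0.15,"az": 0,"hand": 55},
    {"x": 0,"y": 0,"z": -0.06,"ax": 0,"ay": -0.15,"az": 0,"hand": 55},
    {"x": 0,"y": 0,"z": -0.04,"ax": 0,"ay": -0.15,"az": 0,"hand": 55},
    {"x": 0,"y": 0,"z": -0.025,"ax": 0,"ay": -0.15,"az": 0,"hand": 55},
    {"x": 0,"y": 0,"z": -0.013,"ax": 0,"ay": -0.15,"az": 0,"hand": 55},
    {"x": 0,"y": 0,"z": -0.013,"ax": 0,"ay": -0.15,"az": 0,"hand": 55}
  ]
}}

```text
clock: 13.65
eef_pos: [636.7, -62.3, 87.7]
tcp_rot: [-3.141, 0.015, 1.592]
contact_force: [-1.3, 1.0, -2.1]
opening: 0.692
grasp_force: 120.6
```

```bash
python3 - <<'E'
from h import *
s,im,m=feel(16); contact(m)
E
```

```text
F [-1.99  1.88 -2.84] M [0.2487 0.3226 0.0837] sd [0.511 0.057] [636.9 -62.4  87.6] [-3.1414  0.0157  1.5924] 120.62121748924255 14.45
N 3.46 ry mm 60.5 rx mm -1.3 total moment at TCP about x -0.0517
```

Emit:
{"method": "drive_tool", "body": {
  "plan": [
    {"x": 0,"y": 0,"z": 0.008,"ax": 0,"ay": 0,"az": 0,"hand": 55},
    {"x": 0,"y": 0,"z": 0.008,"ax": 0,"ay": 0,"az": 0,"hand": 55},
    {"x": 0,"y": 0,"z": 0.008,"ax": 0,"ay": 0,"az": 0,"hand": 55},
    {"x": 0,"y": 0,"z": 0.008,"ax": 0,"ay": 0,"az": 0,"hand": 55},
    {"x": 0,"y": 0,"z": 0.008,"ax": 0,"ay": 0,"az": 0,"hand": 55},
    {"x": 0,"y": 0,"z": 0.008,"ax": 0,"ay": 0,"az": 0,"hand": 55}
  ]
}}

```text
clock: 15.05
eef_pos: [636.9, -62.5, 87.3]
tcp_rot: [-3.142, 0.016, 1.592]
contact_force: [-3.0, 2.5, 1.3]
opening: 0.691
grasp_force: 121.0
```

```bash
python3 - <<'E'
from h import *
s,im,m=feel(16); contact(m)
E
```

```text
F [-3.67  2.03  1.71] M [0.4431 0.6444 0.1495] sd [0.573 0.021] [636.9 -62.5  87.3] [3.1416 0.0157 1.5923] 121.05434775352478 15.85
N 8.01 ry mm 47.3 rx mm -7.1 total moment at TCP about x 0.1181
```

Level the contact sits at 37 mm, tilted tip-down at 47 mm. These are the two corners of the 12 mm edge, so its middle is at about 42 mm and the centre of mass at 41.5 mm is over it. Lifting off slightly, setting half that tilt, and settling again.

Emit:
{"method": "drive_tool", "body": {
  "plan": [
    {"x": 0,"y": 0,"z": -0.06,"ax": 0,"ay": 0,"az": 0,"hand": 55},
    {"x": 0,"y": 0,"z": -0.06,"ax": 0,"ay": 0.07,"az": 0,"hand": 55},
    {"x": 0,"y": 0,"z": -0.06,"ax": 0,"ay": 0.07,"az": 0,"hand": 55},
    {"x": 0,"y": 0,"z": -0.03,"ax": 0,"ay": 0.07,"az": 0,"hand": 55},
    {"x": 0,"y": 0,"z": -0.012,"ax": 0,"ay": 0.07,"az": 0,"hand": 55},
    {"x": 0,"y": 0,"z": 0,"ax": 0,"ay": 0.07,"az": 0,"hand": 55},
    {"x": 0,"y": 0,"z": 0,"ax": 0,"ay": 0.07,"az": 0,"hand": 55}
  ]
}}

```text
clock: 16.55
eef_pos: [637.0, -62.7, 87.4]
tcp_rot: [3.142, 0.009, 1.592]
contact_force: [-1.6, -1.9, -2.4]
opening: 0.696
grasp_force: 120.7
```

```bash
python3 - <<'E'
from h import *
s,im,m=feel(16); contact(m)
E
```

```text
F [-1.56 -2.47 -2.13] M [-0.4758  0.2357  0.0447] sd [0.627 0.084] [637.  -62.6  87.3] [3.1415 0.0085 1.5923] 120.66446900367737 17.35
N 4.17 ry mm 43.3 rx mm 3.3 total moment at TCP about x -0.0804
```

Emit:
{"method": "drive_tool", "body": {
  "plan": [
    {"x": 0,"y": 0,"z": 0.004,"ax": 0,"ay": 0,"az": 0,"hand": 55},
    {"x": 0,"y": 0,"z": 0.004,"ax": 0,"ay": 0,"az": 0,"hand": 55},
    {"x": 0,"y": 0,"z": 0.004,"ax": 0,"ay": 0,"az": 0,"hand": 55},
    {"x": 0,"y": 0,"z": 0.004,"ax": 0,"ay": 0,"az": 0,"hand": 55},
    {"x": 0,"y": 0,"z": 0.004,"ax": 0,"ay": 0,"az": 0,"hand": 55}
  ],
  "grip_force": 20
}}

```text
clock: 17.85
eef_pos: [637.0, -62.6, 87.1]
tcp_rot: [3.141, 0.009, 1.592]
contact_force: [-2.9, -4.7, -0.3]
opening: 0.691
grasp_force: 120.9
```

```bash
python3 - <<'E'
from h import *
s,im,m=feel(12); contact(m); print(s["opening"])
E
```

```text
F [-2.19 -4.67  1.19] M [-0.7106  0.3756  0.0655] sd [0.489 0.024] [637.  -62.6  87.1] [3.1415 0.0085 1.5924] 120.92198967933655 18.45
N 7.49 ry mm 39.7 rx mm -3.4 total moment at TCP about x 0.0366
0.6932189858525045
```

Emit:
{"method": "drive_tool", "body": {
  "plan": [
    {"x": -0.008,"y": -0.004,"z": -0.002,"ax": 0,"ay": 0,"az": 0,"hand": 55},
    {"x": -0.008,"y": -0.004,"z": -0.002,"ax": 0,"ay": 0,"az": 0,"hand": 55},
    {"x": -0.008,"y": -0.004,"z": -0.002,"ax": 0,"ay": 0,"az": 0,"hand": 55},
    {"x": -0.008,"y": -0.004,"z": -0.002,"ax": 0,"ay": 0,"az": 0,"hand": 55}
  ],
  "grip_force": 20
}}

```text
clock: 18.85
eef_pos: [636.9, -62.7, 87.2]
tcp_rot: [3.141, 0.008, 1.592]
contact_force: [0.3, -1.1, -0.1]
opening: 0.69
grasp_force: 120.9
```

```bash
python3 - <<'E'
from h import *
s,im,m=feel(10); contact(m); print(s["opening"])
E
```

```text
F [ 0.28 -0.02 -0.88] M [ 0.0381 -0.0629 -0.0162] sd [0.425 0.08 ] [636.9 -62.7  87.2] [3.1412 0.0082 1.5923] 120.82679986953735 19.35
N 5.42 ry mm 55.8 rx mm 3.4 total moment at TCP about x 0.0418
0.693610024011379
```

```bash
python3 - <<'E'
from h import *
s,im,m=feel(20); contact(m)
E
```

```text
F [ 1.74  2.48 -1.19] M [ 0.4104 -0.3107 -0.0637] sd [0.546 0.086] [636.8 -62.9  87.2] [3.1415 0.0084 1.5924] 120.76826691627502 20.35
N 5.11 ry mm 53.7 rx mm 6.4 total moment at TCP about x 0.0132
```

Lateral load is now small and the moment at the board close to zero. Trial release by a small gap, ready to re-grip.

Emit:
{"method": "drive_tool", "body": {
  "plan": [
    {"x": 0.004,"y": 0,"z": 0,"ax": 0,"ay": 0,"az": 0,"hand": 60},
    {"x": 0.004,"y": 0,"z": 0,"ax": 0,"ay": 0,"az": 0,"hand": 62},
    {"x": 0.004,"y": 0,"z": 0,"ax": 0,"ay": 0,"az": 0,"hand": 64},
    {"x": 0.004,"y": 0,"z": 0,"ax": 0,"ay": 0,"az": 0,"hand": 66}
  ]
}}

```text
clock: 20.75
eef_pos: [636.5, -63.0, 87.2]
tcp_rot: [-3.141, 0.009, 1.592]
contact_force: [0.2, 0.4, -0.1]
opening: 0.771
grasp_force: 0.0
```

```bash
python3 - <<'E'
from h import *
import cv2
from rig import monitor
a=imaging.grab_frame("side"); b=imaging.grab_frame("side")
s=monitor.sense(); print(s["contact_force"],s["opening"],s["grasp_force"],s["clock"])
d=cv2.absdiff(a,b).sum(2); print("moved px",(d>90).sum())
cv2.imwrite("pics/s4.png",cv2.resize(b[120:360,240:480],None,fx=2.5,fy=2.5,interpolation=cv2.INTER_CUBIC)[:,:,::-1])
E
```

```text
[-0.33976112 -0.22584482  0.45064281] 0.7732939859544016 0.0 20.85
moved px 152
```

View pics/s4.png

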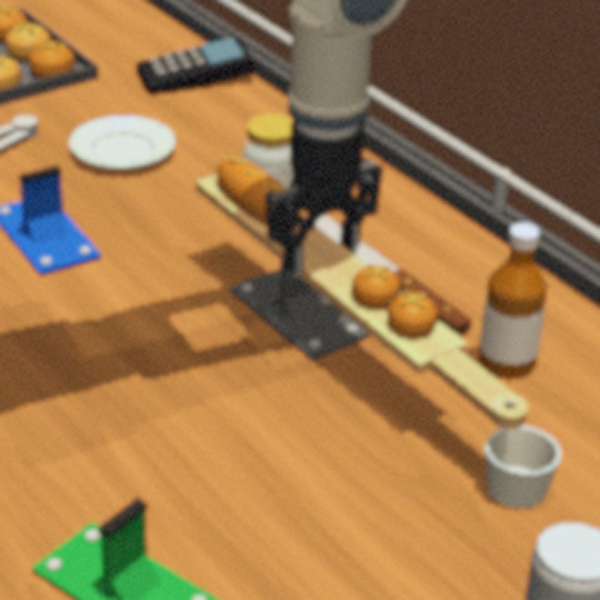

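The handle end is at crop (527,408) and the tip corner at (200,180), which suggests a slight handle-down tilt. One more frame to see whether it is moving.

```bash
cat > trk.py <<'E'
from h import *
import cv2
from rig import monitor
b=imaging.grab_frame("side")
im=cv2.resize(b[120:360,240:480],None,fx=2.5,fy=2.5,interpolation=cv2.INTER_CUBIC)[:,:,::-1]
for ref in("s3","s4"):
    a=cv2.imread(f"pics/{ref}.png")
    for n,(x0,y0,x1,y1) in dict(handle=(480,355,550,415) if ref=="s3" else (475,380,550,422),roll=(390,270,440,315) if ref=="s3" else (388,290,440,340),loaf=(205,145,255,195) if ref=="s3" else (205,155,255,205)).items():
        t=a[y0:y1,x0:x1]; w=im[y0-30:y1+60,max(0,x0-40):x1+40]
        r_=cv2.matchTemplate(w,np.ascontiguousarray(t),cv2.TM_CCOEFF_NORMED); _,v,_,l=cv2.minMaxLoc(r_)
        print(ref,n,(l[0]-(x0-max(0,x0-40)),l[1]-30),round(v,2))
for n,y in(("handle",-374.5),("roll",-190),("loaf",63)):
    print(n,"crop px for 18mm drop",(proj("side",(637,y,105))-proj("side",(637,y,123)))*2.5)
s=monitor.sense();print(s["clock"],s["contact_force"])
E
python3 trk.py
```

```text
s3 handle (-4, 29) 0.66
s3 roll (-2, 24) 0.88
s3 loaf (0, 9) 0.98
s4 handle (0, 2) 0.99
s4 roll (0, 1) 0.99
s4 loaf (0, -1) 0.99
handle crop px for 18mm drop [-2.21974382 15.30342667]
roll crop px for 18mm drop [-1.23969127 14.65690077]
loaf crop px for 18mm drop [-0.30421349 13.79300382]
20.9 [ 0.490528    0.12828405 -0.49825497]
```

The board is slowly tipping handle-down. Re-gripping at once.

Emit:
{"method": "drive_tool", "body": {
  "plan": [
    {"x": 0,"y": 0,"z": 0,"ax": 0,"ay": 0,"az": 0,"hand": 50},
    {"x": 0,"y": 0,"z": 0,"ax": 0,"ay": 0,"az": 0,"hand": 50},
    {"x": 0,"y": 0,"z": 0,"ax": 0,"ay": 0,"az": 0,"hand": 50}
  ],
  "grip_force": 110
}}

```text
clock: 21.2
eef_pos: [636.7, -62.9, 87.8]
tcp_rot: [-3.142, 0.009, 1.592]
contact_force: [-2.5, -0.0, 5.5]
opening: 0.689
grasp_force: 117.6
```

```bash
python3 trk.py
```

```text
s3 handle (-5, 34) 0.63
s3 roll (-2, 27) 0.87
s3 loaf (0, 8) 0.98
s4 handle (-1, 6) 0.97
s4 roll (0, 4) 0.98
s4 loaf (0, -2) 0.99
handle crop px for 18mm drop [-2.21974382 15.30342667]
roll crop px for 18mm drop [-1.23969127 14.65690077]
loaf crop px for 18mm drop [-0.30421349 13.79300382]
21.25 [-2.26680355 -0.76845528  5.95123427]
```

Caught at about 0.065 rad, with the handle end still about 68 mm up. Lifting, levelling, and shifting the board 4 mm towards the tip side.

Emit:
{"method": "drive_tool", "body": {
  "plan": [
    {"x": 0,"y": 0,"z": -0.1,"ax": 0,"ay": 0,"az": 0,"hand": 50},
    {"x": 0,"y": 0,"z": -0.24,"ax": 0,"ay": 0,"az": 0,"hand": 50},
    {"x": 0.04,"y": 0,"z": -0.24,"ax": 0,"ay": -0.2,"az": 0,"hand": 50},
    {"x": 0.08,"y": 0,"z": -0.24,"ax": 0,"ay": -0.4,"az": 0,"hand": 50},
    {"x": 0.08,"y": 0,"z": -0.24,"ax": 0,"ay": -0.62,"az": 0,"hand": 50},
    {"x": 0.08,"y": 0,"z": -0.24,"ax": 0,"ay": -0.62,"az": 0,"hand": 50},
    {"x": 0.08,"y": 0,"z": -0.24,"ax": 0,"ay": -0.62,"az": 0,"hand": 50}
  ],
  "grip_force": 110
}}

```text
clock: 21.95
eef_pos: [636.4, -58.4, 99.0]
tcp_rot: [-3.141, 0.073, 1.593]
contact_force: [-0.4, 0.1, -5.8]
opening: 0.689
grasp_force: 119.0
```

```bash
python3 trk.py | grep s3; python3 - <<'E'
from h import *
import cv2
s,im,m=feel(30)
R=Ro.from_euler("xyz",s["tcp_rot"]).as_matrix(); off=-.16*R[:,2]
print("sensor off",off,"COM y rel TCP",1e3*(m[3]/m[2]+off[1]))
cv2.imwrite("pics/full5.png",im[:,:,::-1])
E
```

```text
s3 handle (-3, 0) 0.98
s3 roll (-4, 3) 0.99
s3 loaf (-3, 8) 0.91Traceback (most recent call last):
  File "<stdin>", line 3, in <module>
  File "h.py", line 17, in feel
    im=imaging.grab_frame("side"); s=monitor.sense(); S.append(np.r_[s["contact_force"],s["wrist_torque"]])
ValueError: 200 camera calls are used up
```

The board held level to about 0.02 rad. The cameras are used up, so from here I go by force. Before the re-grip the tipping was slowing down, so it was nearly balanced, and the 4 mm shift fits that. Trimming the tilt and descending by feel.

Emit:
{"method": "drive_tool", "body": {
  "plan": [
    {"x": 0,"y": 0,"z": 0,"ax": 0,"ay": 0.15,"az": 0,"hand": 50},
    {"x": 0,"y": 0,"z": 0.05,"ax": 0,"ay": 0.15,"az": 0,"hand": 50},
    {"x": 0,"y": 0,"z": 0.1,"ax": 0,"ay": 0.15,"az": 0,"hand": 50},
    {"x": 0,"y": 0,"z": 0.14,"ax": 0,"ay": 0.15,"az": 0,"hand": 50},
    {"x": 0,"y": 0,"z": 0.14,"ax": 0,"ay": 0.15,"az": 0,"hand": 50},
    {"x": 0,"y": 0,"z": 0.14,"ax": 0,"ay": 0.15,"az": 0,"hand": 50}
  ]
}}

```text
clock: 23.8
eef_pos: [636.6, -59.1, 91.9]
tcp_rot: [-3.141, 0.058, 1.592]
contact_force: [-0.0, -0.4, -6.4]
opening: 0.686
grasp_force: 119.1
```

Emit:
{"method": "drive_tool", "body": {
  "plan": [
    {"x": 0,"y": 0,"z": 0.01,"ax": 0,"ay": 0,"az": 0,"hand": 50},
    {"x": 0,"y": 0,"z": 0.01,"ax": 0,"ay": 0,"az": 0,"hand": 50}
  ]
}}

```text
clock: 24.0
eef_pos: [636.7, -59.1, 91.6]
tcp_rot: [3.142, 0.058, 1.592]
contact_force: [0.2, 0.2, -6.8]
opening: 0.689
grasp_force: 119.1
```

Emit:
{"method": "drive_tool", "body": {
  "plan": [
    {"x": 0,"y": 0,"z": 0.01,"ax": 0,"ay": 0,"az": 0,"hand": 50},
    {"x": 0,"y": 0,"z": 0.01,"ax": 0,"ay": 0,"az": 0,"hand": 50}
  ]
}}

```text
clock: 24.2
eef_pos: [636.7, -59.1, 91.1]
tcp_rot: [3.141, 0.058, 1.592]
contact_force: [-0.2, 0.1, -6.6]
opening: 0.692
grasp_force: 119.1
```

Emit:
{"method": "drive_tool", "body": {
  "plan": [
    {"x": 0,"y": 0,"z": 0.01,"ax": 0,"ay": 0,"az": 0,"hand": 50},
    {"x": 0,"y": 0,"z": 0.01,"ax": 0,"ay": 0,"az": 0,"hand": 50}
  ]
}}

```text
clock: 24.4
eef_pos: [636.7, -59.2, 90.8]
tcp_rot: [3.142, 0.058, 1.592]
contact_force: [-0.2, -0.2, -3.4]
opening: 0.685
grasp_force: 119.3
```

Emit:
{"method": "drive_tool", "body": {
  "plan": [
    {"x": 0,"y": 0,"z": 0.005,"ax": 0,"ay": 0,"az": 0,"hand": 50},
    {"x": 0,"y": 0,"z": 0.005,"ax": 0,"ay": 0,"az": 0,"hand": 50}
  ]
}}

```text
clock: 24.6
eef_pos: [636.7, -59.2, 90.6]
tcp_rot: [3.141, 0.058, 1.592]
contact_force: [-1.0, -0.7, -2.9]
opening: 0.691
grasp_force: 119.5
```

```bash
cat > rd.py <<'E'
from rig import monitor
s=monitor.sense(); print(s["clock"],s["contact_force"].round(2),s["wrist_torque"].round(3))
E
python3 rd.py
```

```text
24.6 [-1.01 -0.73 -2.91] [-0.058  0.234 -0.013]
```

Emit:
{"method": "drive_tool", "body": {
  "plan": [
    {"x": 0,"y": 0,"z": 0,"ax": 0,"ay": 0,"az": 0,"hand": 50}
  ]
}}

```text
clock: 24.7
eef_pos: [636.7, -59.3, 90.6]
tcp_rot: [3.141, 0.058, 1.592]
contact_force: [0.1, -0.6, -3.0]
opening: 0.688
grasp_force: 119.5
```

```bash
python3 rd.py
```

```text
24.7 [ 0.13 -0.58 -2.98] [-0.088  0.269  0.005]
```

Emit:
{"method": "drive_tool", "body": {
  "plan": [
    {"x": 0,"y": 0,"z": 0,"ax": 0,"ay": 0,"az": 0,"hand": 50}
  ]
}}

```text
clock: 24.8
eef_pos: [636.7, -59.3, 90.5]
tcp_rot: [3.141, 0.058, 1.592]
contact_force: [-1.6, -0.4, -2.0]
opening: 0.688
grasp_force: 119.5
```

```bash
python3 rd.py
```

```text
24.8 [-1.56 -0.42 -2.04] [-0.125  0.232  0.004]
```

Emit:
{"method": "drive_tool", "body": {
  "plan": [
    {"x": 0,"y": 0,"z": 0,"ax": 0,"ay": 0,"az": 0,"hand": 50}
  ]
}}

```text
clock: 24.9
eef_pos: [636.7, -59.3, 90.5]
tcp_rot: [3.141, 0.058, 1.592]
contact_force: [-0.6, -1.0, -1.9]
opening: 0.688
grasp_force: 119.6
```

```bash
python3 rd.py
```

```text
24.9 [-0.57 -1.01 -1.86] [-0.099  0.248  0.037]
```

Emit:
{"method": "drive_tool", "body": {
  "plan": [
    {"x": 0,"y": 0,"z": 0,"ax": 0,"ay": 0,"az": 0,"hand": 50}
  ]
}}

```text
clock: 25.0
eef_pos: [636.7, -59.3, 90.5]
tcp_rot: [3.141, 0.058, 1.592]
contact_force: [-0.9, -0.6, -1.8]
opening: 0.685
grasp_force: 119.6
```

```bash
python3 rd.py
```

```text
25.0 [-0.92 -0.63 -1.8 ] [-0.126  0.261  0.049]
```

Emit:
{"method": "drive_tool", "body": {
  "plan": [
    {"x": 0,"y": 0,"z": -0.08,"ax": 0,"ay": 0,"az": 0,"hand": 50},
    {"x": 0,"y": 0,"z": -0.08,"ax": 0,"ay": 0,"az": 0,"hand": 50},
    {"x": 0,"y": 0,"z": -0.08,"ax": 0,"ay": 0,"az": 0,"hand": 50},
    {"x": 0,"y": 0,"z": -0.08,"ax": 0,"ay": 0,"az": 0,"hand": 50}
  ]
}}

```text
clock: 25.4
eef_pos: [636.5, -59.0, 94.2]
tcp_rot: [-3.141, 0.058, 1.592]
contact_force: [-0.6, -1.1, -6.2]
opening: 0.688
grasp_force: 119.1
```

```bash
python3 rd.py
```

```text
25.4 [-0.63 -1.05 -6.2 ] [-0.191  0.004  0.044]
```

Emit:
{"method": "drive_tool", "body": {
  "plan": [
    {"x": 0,"y": 0,"z": 0,"ax": 0,"ay": 0,"az": 0,"hand": 50}
  ]
}}

```text
clock: 25.5
eef_pos: [636.5, -59.0, 94.2]
tcp_rot: [-3.141, 0.058, 1.592]
contact_force: [-0.0, -0.4, -6.7]
opening: 0.69
grasp_force: 119.1
```

```bash
python3 rd.py
```

```text
25.5 [-0.01 -0.38 -6.69] [-0.187  0.004  0.054]
```

Emit:
{"method": "drive_tool", "body": {
  "plan": [
    {"x": 0,"y": 0,"z": 0,"ax": 0,"ay": 0,"az": 0,"hand": 50}
  ]
}}

```text
clock: 25.6
eef_pos: [636.6, -59.0, 94.2]
tcp_rot: [-3.141, 0.058, 1.592]
contact_force: [0.2, -0.4, -6.7]
opening: 0.691
grasp_force: 119.1
```

```bash
python3 rd.py
```

```text
25.6 [ 0.15 -0.39 -6.68] [-0.142  0.029 -0.011]
```

Emit:
{"method": "drive_tool", "body": {
  "plan": [
    {"x": 0,"y": 0,"z": 0,"ax": 0,"ay": 0,"az": 0,"hand": 50}
  ]
}}

```text
clock: 25.7
eef_pos: [636.6, -59.0, 94.3]
tcp_rot: [-3.141, 0.058, 1.592]
contact_force: [-0.1, 0.8, -6.2]
opening: 0.685
grasp_force: 119.1
```

```bash
python3 rd.py
```

```text
25.7 [-0.09  0.81 -6.2 ] [-0.148 -0.017  0.003]
```

Emit:
{"method": "drive_tool", "body": {
  "plan": [
    {"x": 0,"y": 0,"z": 0,"ax": 0,"ay": 0,"az": 0,"hand": 50}
  ]
}}

```text
clock: 25.8
eef_pos: [636.6, -59.0, 94.4]
tcp_rot: [-3.142, 0.058, 1.592]
contact_force: [-0.5, -0.5, -6.0]
opening: 0.689
grasp_force: 119.1
```

```bash
python3 rd.py
```

```text
25.8 [-0.49 -0.53 -6.02] [-0.231 -0.004  0.012]
```

The re-weighed arm agrees within noise. Combining the touch and vision estimates, the edge centre is at y about -19 and the centre of mass at about -18. Settling at the full weight, then opening.

Emit:
{"method": "drive_tool", "body": {
  "plan": [
    {"x": 0,"y": 0,"z": 0.04,"ax": 0,"ay": 0,"az": 0,"hand": 50},
    {"x": 0,"y": 0,"z": 0.06,"ax": 0,"ay": 0,"az": 0,"hand": 50},
    {"x": 0,"y": 0,"z": 0.075,"ax": 0,"ay": 0,"az": 0,"hand": 50},
    {"x": 0,"y": 0,"z": 0.084,"ax": 0,"ay": 0,"az": 0,"hand": 50},
    {"x": 0,"y": 0,"z": 0.084,"ax": 0,"ay": 0,"az": 0,"hand": 50},
    {"x": 0,"y": 0,"z": 0.084,"ax": 0,"ay": 0,"az": 0,"hand": 50}
  ]
}}

```text
clock: 26.4
eef_pos: [636.6, -59.3, 90.4]
tcp_rot: [-3.142, 0.058, 1.592]
contact_force: [-1.3, -0.4, -1.4]
opening: 0.687
grasp_force: 119.6
```

```bash
python3 rd.py
```

```text
26.4 [-1.3  -0.38 -1.41] [-0.16   0.479  0.128]
```

Emit:
{"method": "drive_tool", "body": {
  "plan": [
    {"x": 0,"y": 0,"z": 0,"ax": 0,"ay": 0,"az": 0,"hand": 50}
  ]
}}

```text
clock: 26.5
eef_pos: [636.6, -59.3, 90.4]
tcp_rot: [-3.142, 0.058, 1.593]
contact_force: [-2.3, -1.0, 0.1]
opening: 0.687
grasp_force: 119.7
```

```bash
python3 rd.py
```

```text
26.5 [-2.3  -0.98  0.07] [-0.136  0.456  0.045]
```

Emit:
{"method": "drive_tool", "body": {
  "plan": [
    {"x": 0,"y": 0,"z": 0,"ax": 0,"ay": 0,"az": 0,"hand": 50}
  ]
}}

```text
clock: 26.6
eef_pos: [636.6, -59.3, 90.4]
tcp_rot: [-3.142, 0.058, 1.592]
contact_force: [-2.1, -1.4, -0.4]
opening: 0.689
grasp_force: 119.7
```

```bash
python3 rd.py
```

```text
26.6 [-2.09 -1.4  -0.38] [-0.128  0.485  0.024]
```

Emit:
{"method": "drive_tool", "body": {
  "plan": [
    {"x": 0,"y": 0,"z": 0,"ax": 0,"ay": 0,"az": 0,"hand": 50}
  ]
}}

```text
clock: 26.7
eef_pos: [636.6, -59.3, 90.3]
tcp_rot: [-3.142, 0.058, 1.592]
contact_force: [-3.2, -0.7, -0.2]
opening: 0.686
grasp_force: 119.7
```

```bash
python3 rd.py
```

```text
26.7 [-3.23 -0.74 -0.2 ] [-0.118  0.582  0.097]
```

Full weight is on the edge (N about 5.9) and the held moment is about zero (contact at about 42 mm, centre of mass about 41). Releasing.

Emit:
{"method": "drive_tool", "body": {
  "plan": [
    {"x": -0.001,"y": -0.004,"z": 0,"ax": 0,"ay": 0,"az": 0,"hand": 50},
    {"x": -0.001,"y": -0.004,"z": 0,"ax": 0,"ay": 0,"az": 0,"hand": 50},
    {"x": -0.001,"y": -0.004,"z": 0,"ax": 0,"ay": 0,"az": 0,"hand": 72},
    {"x": -0.001,"y": -0.004,"z": 0,"ax": 0,"ay": 0,"az": 0,"hand": 72},
    {"x": -0.001,"y": -0.004,"z": 0,"ax": 0,"ay": 0,"az": 0,"hand": 72},
    {"x": -0.001,"y": -0.004,"z": 0,"ax": 0,"ay": 0,"az": 0,"hand": 72}
  ]
}}

```text
clock: 27.3
eef_pos: [636.8, -59.3, 90.4]
tcp_rot: [3.141, 0.058, 1.592]
contact_force: [0.6, -0.3, -0.5]
opening: 0.838
grasp_force: 0.0
```

Emit:
{"method": "drive_tool", "body": {
  "plan": [
    {"x": 0,"y": 0,"z": 0,"ax": 0,"ay": 0,"az": 0,"hand": 80},
    {"x": 0,"y": 0,"z": 0,"ax": 0,"ay": 0,"az": 0,"hand": 80},
    {"x": 0,"y": 0,"z": 0,"ax": 0,"ay": 0,"az": 0,"hand": 80},
    {"x": 0,"y": 0,"z": 0,"ax": 0,"ay": 0,"az": 0,"hand": 80},
    {"x": 0,"y": 0,"z": 0,"ax": 0,"ay": 0,"az": 0,"hand": 80},
    {"x": 0,"y": 0,"z": 0,"ax": 0,"ay": 0,"az": 0,"hand": 80},
    {"x": 0,"y": 0,"z": 0,"ax": 0,"ay": 0,"az": 0,"hand": 80},
    {"x": 0,"y": 0,"z": 0,"ax": 0,"ay": 0,"az": 0,"hand": 80}
  ]
}}

```text
clock: 28.1
eef_pos: [636.4, -59.3, 90.2]
tcp_rot: [-3.142, 0.058, 1.592]
contact_force: [0.1, 1.0, 0.0]
opening: 0.932
grasp_force: 0.0
```

Emit:
{"method": "drive_tool", "body": {
  "plan": [
    {"x": 0,"y": 0,"z": -0.1,"ax": 0,"ay": 0,"az": 0,"hand": 80},
    {"x": 0,"y": 0,"z": -0.3,"ax": 0,"ay": 0,"az": 0,"hand": 80},
    {"x": 0,"y": 0,"z": -0.6,"ax": 0,"ay": 0,"az": 0,"hand": 80},
    {"x": 0,"y": 0,"z": -1.0,"ax": 0,"ay": 0,"az": 0,"hand": 80},
    {"x": 0,"y": 0,"z": -1.5,"ax": 0,"ay": 0,"az": 0,"hand": 80},
    {"x": 0,"y": 0,"z": -2.0,"ax": 0,"ay": 0,"az": 0,"hand": 80},
    {"x": 0,"y": 0,"z": -2.4,"ax": 0,"ay": 0,"az": 0,"hand": 80},
    {"x": 0,"y": 0,"z": -2.4,"ax": 0,"ay": 0,"az": 0,"hand": 80}
  ]
}}

```text
clock: 28.9
eef_pos: [638.4, -52.3, 214.7]
tcp_rot: [3.135, 0.058, 1.592]
contact_force: [-0.1, 0.9, -0.5]
opening: 0.937
grasp_force: 0.0
```

Emit:
{"method": "drive_tool", "body": {
  "plan": [
    {"x": 0,"y": 0,"z": 0,"ax": 0,"ay": 0,"az": 0,"hand": 80},
    {"x": 0,"y": 0,"z": 0,"ax": 0,"ay": 0,"az": 0,"hand": 80},
    {"x": 0,"y": 0,"z": 0,"ax": 0,"ay": 0,"az": 0,"hand": 80},
    {"x": 0,"y": 0,"z": 0,"ax": 0,"ay": 0,"az": 0,"hand": 80},
    {"x": 0,"y": 0,"z": 0,"ax": 0,"ay": 0,"az": 0,"hand": 80},
    {"x": 0,"y": 0,"z": 0,"ax": 0,"ay": 0,"az": 0,"hand": 80},
    {"x": 0,"y": 0,"z": 0,"ax": 0,"ay": 0,"az": 0,"hand": 80},
    {"x": 0,"y": 0,"z": 0,"ax": 0,"ay": 0,"az": 0,"hand": 80}
  ]
}}

```text
clock: 29.7
eef_pos: [636.3, -52.4, 209.9]
tcp_rot: [-3.142, 0.058, 1.592]
contact_force: [-0.0, -1.2, -0.5]
opening: 0.94
grasp_force: 0.0
```

Emit:
{"method": "drive_tool", "body": {
  "plan": [
    {"x": 0,"y": 0,"z": 0,"ax": 0,"ay": 0,"az": 0,"hand": 80},
    {"x": 0,"y": 0,"z": 0,"ax": 0,"ay": 0,"az": 0,"hand": 80},
    {"x": 0,"y": 0,"z": 0,"ax": 0,"ay": 0,"az": 0,"hand": 80},
    {"x": 0,"y": 0,"z": 0,"ax": 0,"ay": 0,"az": 0,"hand": 80},
    {"x": 0,"y": 0,"z": 0,"ax": 0,"ay": 0,"az": 0,"hand": 80},
    {"x": 0,"y": 0,"z": 0,"ax": 0,"ay": 0,"az": 0,"hand": 80},
    {"x": 0,"y": 0,"z": 0,"ax": 0,"ay": 0,"az": 0,"hand": 80},
    {"x": 0,"y": 0,"z": 0,"ax": 0,"ay": 0,"az": 0,"hand": 80}
  ]
}}

```text
clock: 30.5
eef_pos: [636.3, -52.4, 210.0]
tcp_rot: [-3.142, 0.058, 1.592]
contact_force: [0.1, -1.1, 0.9]
opening: 0.938
grasp_force: 0.0
```

Emit:
{"method": "drive_tool", "body": {
  "plan": [
    {"x": 0,"y": 0,"z": 0,"ax": 0,"ay": 0,"az": 0,"hand": 80},
    {"x": 0,"y": 0,"z": 0,"ax": 0,"ay": 0,"az": 0,"hand": 80},
    {"x": 0,"y": 0,"z": 0,"ax": 0,"ay": 0,"az": 0,"hand": 80},
    {"x": 0,"y": 0,"z": 0,"ax": 0,"ay": 0,"az": 0,"hand": 80},
    {"x": 0,"y": 0,"z": 0,"ax": 0,"ay": 0,"az": 0,"hand": 80},
    {"x": 0,"y": 0,"z": 0,"ax": 0,"ay": 0,"az": 0,"hand": 80},
    {"x": 0,"y": 0,"z": 0,"ax": 0,"ay": 0,"az": 0,"hand": 80},
    {"x": 0,"y": 0,"z": 0,"ax": 0,"ay": 0,"az": 0,"hand": 80}
  ]
}}

```text
clock: 31.3
eef_pos: [636.3, -52.4, 210.0]
tcp_rot: [3.142, 0.058, 1.592]
contact_force: [-0.2, -0.0, -0.5]
opening: 0.938
grasp_force: 0.0
```

```bash
python3 -c "
from rig import r
print(r.sign_off())"
```

```text
the job is handed in; nothing more can be done
None
```

I set the board across the riser at the balance point found by feel, released it and handed the job in at about 31 s, but I couldn't confirm that it stayed level: all 200 camera calls were used up before the final release (an earlier trial release had started tipping and was re-gripped), and the hand-in returned no verdict.

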